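Return a bottle to its place in the packed row

TASK

Put the loose stout bottle with the wide cap back in the packed bottle rack, directly to the right of its twin (seen from the robot) so that the older one is used first: slide the end stop away and slide the neighbours along to make room, without lifting any bottle of the row out of the rack or tipping one over. Lower the bottle in without dropping it, then slide the end stop up to the row again so that the whole row stands upright and snug. Leave the tall bottle and the shaker jar on the worktop where they are.

Things in the scene. Friction and masses are not known exactly. Their poses are not given: they have to be found in the camera images.
- rack: fixed white bottle rack: channel 400 mm long, 86 deep outside, 70 inside; floor 6 mm thick; front and back rails 40 high; left end wall 120 high, inner face at y = +190 mm; right end wall 40 high. Origin: centre of underside; x across the channel, away from the robot, y along the row to the left. Four bottles stand packed from the left wall at about 60 mm spacing; the twin is never rightmost.
- end_stop (a joint): sliding end stop (an upright aluminium plate 62 mm wide, 122 mm high, in the channel to the right of the row): 0 when its row-side face is at rack y = -51 mm, growing to 0.115 m as it slides to the right (rack -y). It stays where it is left; friction about 2 N. It starts close to the row of four, at 0 to 0.004; with five bottles packed tight it would read about 0.048.
- stop_tab (a point): centre of the top of the grey grip tab on the end stop, 185 mm above the worktop. The tab is 36 mm wide across the channel (rack x), 14 mm thick along the row, and stands free for 57 mm below this point. Its centre is 13 mm to the right of the stop's row-side face. It moves with the stop.
- loose_bottle: the bottle to put away, standing on the worktop in front of the rack between or beside the tall bottle and the shaker jar: stout squeeze bottle with a wide cap, body 62 mm diameter up to 137 mm, cap 38 mm diameter from 134 to 174 mm (its top). Origin at the centre of its underside, z up. 0.15 to 0.26 kg.
- twin_bottle: the twin of the loose bottle, in the rack's row: the same stout shape with the same wide cap and the same sizes, the only one of its kind in the row. Origin at the centre of its underside, z up.
- row_bottle_a: slim squeeze bottle with a narrow pointed spout, standing in the rack's row: round body 55 mm diameter up to 146 mm, neck 30 mm diameter from 135 to 154 mm, spout 20 mm diameter or less up to 186 mm. Origin at the centre of its underside, z up. About 0.2 kg; pulled along the floor by its upper part it leans, as its foot drags.
- row_bottle_b: slim squeeze bottle with a narrow pointed spout, standing in the rack's row: round body 55 mm diameter up to 146 mm, neck 30 mm diameter from 135 to 154 mm, spout 20 mm diameter or less up to 186 mm. Origin at the centre of its underside, z up. About 0.2 kg; pulled along the floor by its upper part it leans, as its foot drags.
- row_bottle_c: slim squeeze bottle with a narrow pointed spout, standing in the rack's row: round body 55 mm diameter up to 146 mm, neck 30 mm diameter from 135 to 154 mm, spout 20 mm diameter or less up to 186 mm. Origin at the centre of its underside, z up. About 0.2 kg; pulled along the floor by its upper part it leans, as its foot drags.
- tall_bottle: bystander: slim squeeze bottle, 55 mm diameter, 200 mm high with its narrow pointed spout, standing on the worktop near the loose bottle. Origin at the centre of its underside.
- shaker_jar: bystander: round shaker jar, 72 mm diameter, 109 mm high, standing on the worktop near the loose bottle. Origin at the centre of its underside.

How it is judged:
By the outcome, as a careful person would: the job done as asked, in the order asked, and still so for the second after the job is handed in, with the robot touching nothing.
It also fails if it takes over 64 s, if anything falls off the work surface, if the arm or the gripper's body presses on something with over 40 N, if the wrist force passes 120 N, or if a joint passes its speed limit or range.

ROBOT

A 6-joint arm with a two-finger parallel gripper is mounted at the origin on a cart in front of the work surface, level with it; the furniture and walls round the work are solid. World frame = base frame: x ahead of the robot, y to its left, z up, the work surface at z = 0. Lengths are in m, angles in rad, forces in N, time in s.
With the tool pointing down it reaches from about 0.3 to 0.75 m from the base axis. Payload 8.5 kg.
Tool frame: the origin (TCP) lies at the very end of the fingers, on their centre line; the grasp point (between the pads) lies 19 mm behind it; z points along the fingers, y is the line along which they close (so a half turn about z gives the same grasp; the last joint's range is limited). The gripper opens to 85 mm and grips with 20 to 120 N. Pads are 22 mm wide; open, the fingers measure 114 mm over their backs; the gripper's body (76 mm by 85 mm) begins 54 mm behind the grasp point. The pads swing forward as they close: fully open they stand 13 mm farther back than shut.
Start: joints at [0.962, 0.381, 1.297, -0, 1.464, -0.215], TCP at [0.211, 0.508, 0.231] pointing down, gripper open.
Joint ranges: [-3.11, 3.11], [-0.89, 2.33], [0.22, 2.48], [-1.42, 4.56], [0.17, 2.85], [-2.88, 2.88]. Speed limits (rad/s): [2.39, 2.39, 3.14, 3.14, 3.14, 3.14].

INTERFACE

Orientations are given as a unit quaternion [x, y, z, w].
In Python, from rig import r, imaging, ticket gives the robot as it stands (r), with the cameras (imaging) and the job (ticket).
- The arm moves only by the shell command python3 steer.py 'ROWS' [FORCE]. ROWS is a JSON list of rows, 1 to 8 of them, each an object with the fields finger_gap (the finger opening in m), pos (a list: dx, dy, dz in shares of the most that a row can go, 1 being 50 mm), rotvec (a list: a rotation vector rx, ry, rz in a scale on which 1.0 is pi rad); a field left out counts as zero (the opening has to be given); each row shifts and turns the commanded pose from where the row before left it, along the tool's axes as they then stand; what a row does not reach is not made up. A row lasts 1/10 s, in which the tool goes at most 0.05 m and 0.15 rad, less where a joint would pass 70% of its speed; a pose out of reach is approached as far as the arm can. The fingers move at their own pace and stop on an object; FORCE is the grip in N (left out, the last holds). Time passes only in rows, so rows that do not move let the fingers close. It prints the time, the measured TCP pose, the force, the opening and the grip force at its end. Input that does not fit is refused with a message, and nothing moves.
- r.get_state(): the state, without advancing time (a new reading comes with each control period).
- imaging.read_camera(name): name is "side" or "top" or "wrist"; returns (picture, depth): 384x512x3 uint8, red, green, blue; 384x512 float32, m along the optical axis (not along the pixel's ray), 0 where there is no reading.
- imaging.camera_info(name): a dict with "K" (3x3 intrinsics, pixels), "pose" (4x4, takes a point from camera to world coordinates); the wrist camera has in their place "hand_eye" (4x4, takes a point from camera to tool coordinates, whose origin is the TCP and whose axes are the flange's). Camera axes: x right, y down, z forward; pixel columns grow to the right and rows downward; lengths in m; the calibration is good to about 2 mm. The wrist camera is an equidistant fisheye: a pixel r from the principal point sees the ray r / f radians off the axis. A picture is of the moment at which its call begins: read the wrist's pose just before it. camera_info takes no time and is no camera call.
- ticket.close_job(): hands the job in; it is judged then, once.
The state is a dict: "time_s": time; "qpos": joint angles; "qvel": joint speeds; "effort": joint torques, N m; "eef_pos": TCP position; "eef_rot": TCP orientation; "contact_force": force on the tool from outside, world axes, zero at the start; "moment": the same for the moment, N m; "finger_gap": finger opening in m; "finger_force": force on a finger pad.
Only numpy, scipy, OpenCV 4.12 (cv2) and the standard library are available. Lean on these libraries where they do the work, as an engineer would, in place of code of your own. Each camera call takes 0.05 s, during which the arm holds its last target. There are 200 camera calls.

## Working session

There is one attempt and no reset: what is moved stays moved. The work goes in short steps, Python scripts to look and compute and a shell command to move; the robot and the scene stay as the last step left them, time stands still between calls to the robot, and variables do not carry over. Pictures are saved under pics/ and viewed, at most 10 in all, crops included, and the job is handed in when it is done.

```bash
ls; mkdir -p pics; python3 - <<'E'
from rig import r, imaging, ticket
import cv2,numpy as np
s=r.get_state();print(s)
for n in("top","side"):
    im,d=imaging.read_camera(n);i=imaging.camera_info(n);print(n,i["K"],i["pose"])
    cv2.imwrite(f"pics/{n}0.png",im[:,:,::-1]);np.savez(f"pics/{n}0.npz",im=im,d=d,K=i["K"],P=i["pose"])
E
```

```text
pics
rig.py
steer.py
{'time_s': 0.0, 'qpos': array([ 9.61662121e-01,  3.81200682e-01,  1.29826393e+00, -3.79913624e-05,
        1.46357554e+00, -2.15282167e-01]), 'qvel': array([-0.00010724,  0.00203726, -0.00039586,  0.0011233 ,  0.00027074,
        0.00061294]), 'effort': array([-2.49844588e-04, -4.48456800e+01, -2.31275350e+01, -1.17545537e-04,
        4.75060995e-03, -4.65498181e-05]), 'eef_pos': array([0.21089393, 0.50764614, 0.23070819]), 'eef_rot': array([ 1.95653633e-01,  9.80672795e-01, -6.70693375e-04, -2.72655172e-04]), 'contact_force': array([-0.13432543,  0.2753881 , -0.17861817]), 'moment': array([-0.00982762, -0.0312388 ,  0.01424581]), 'finger_force': 0.0, 'finger_gap': 0.08567532149968272}
top [[405.11073735   0.         248.64896333]
 [  0.         405.11073735 189.09530347]
 [  0.           0.           1.        ]] [[ 0.03553175 -0.78550477  0.61783473 -0.03125285]
 [-0.99927904 -0.01965121  0.03248444 -0.00755195]
 [-0.01337548 -0.61854352 -0.78563669  0.8573585 ]
 [ 0.          0.          0.          1.        ]]
side [[490.32767311   0.         261.6769798 ]
 [  0.         490.32767311 192.7644499 ]
 [  0.           0.           1.        ]] [[ 0.6124712   0.32246778 -0.72172956  1.32685328]
 [ 0.7904035  -0.26354973  0.55299534 -0.59603228]
 [-0.01188845 -0.90915129 -0.41629628  0.59387989]
 [ 0.          0.          0.          1.        ]]
```

View pics/top0.png

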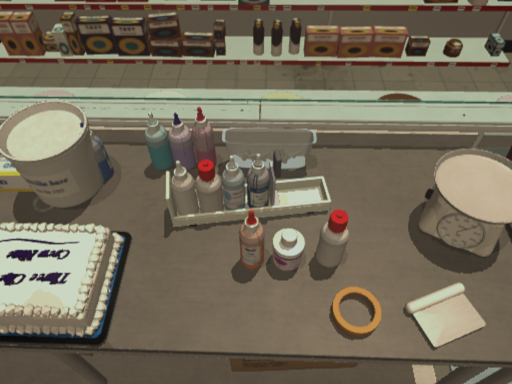

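View pics/side0.png

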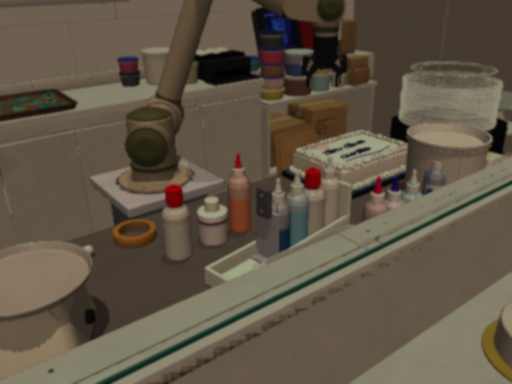

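The top view shows, in order from the left of the rack, a slim bottle (184,185), the twin with its red cap (207,170), slim bottles at (233,165) and (258,165), then the grey stop at (278,160). The loose bottle stands at (335,240), right of the jar (288,245) and the tall bottle (252,240). Next I measure these.

```bash
cat > h.py <<'E'
import numpy as np,cv2
from scipy.optimize import least_squares
def cloud(im,d,K,P):
    v,u=np.nonzero(d>0);z=d[v,u]
    c=np.c_[(u-K[0,2])/K[0,0]*z,(v-K[1,2])/K[1,1]*z,z]
    return c@P[:3,:3].T+P[:3,3],im[v,u].astype(int)
def snap(n):
    from rig import r, imaging, ticket
    im,d=imaging.read_camera(n);i=imaging.camera_info(n);return im,d,i["K"],i["pose"]
def circ(p,R):
    f=lambda c:np.hypot(p[:,0]-c[0],p[:,1]-c[1])-R
    # camera sees near side: start from centroid
    s=least_squares(f,p[:,:2].mean(0)+[.01,0],loss="soft_l1",f_scale=.001);return s.x,np.sqrt(np.mean(s.fun**2)),len(p)
E
python3 - <<'E'
from h import *
D={n:np.load(f"pics/{n}0.npz") for n in("top","side")}
C={n:cloud(*[D[n][k] for k in("im","d","K","P")]) for n in D}
tiles=[]
for n in C:
    p,c=C[n]
    m=(p[:,0]>.25)&(p[:,0]<.75)&(p[:,1]>-.35)&(p[:,1]<.35)&(p[:,2]>-.02)&(p[:,2]<.22)
    p,c=p[m],c[m]
    o=np.argsort(p[:,2]);p,c=p[o],c[o]
    g=np.zeros((500,700,3),np.uint8)
    u=((.35-p[:,1])*1000).astype(int).clip(0,699);v=((.75-p[:,0])*1000).astype(int).clip(0,499)
    for a in(0,1):
        for b in (0,1): g[(v+a).clip(0,499),(u+b).clip(0,699)]=c[:,::-1]
    for k in range(0,700,50): cv2.line(g,(k,0),(k,499 if k%100==50 else 8),(0,255,255),1)
    for k in range(0,500,50): cv2.line(g,(0,k),(699 if k%100==50 else 8,k),(0,255,255),1)
    cv2.imwrite(f"pics/ortho_{n}.png",g)
    print(n, np.histogram(p[:,2],bins=np.arange(-.02,.22,.02)))
E
```

```text
top (array([19843, 19668,  4420,  2012,  2394,  2334,  1947,  2011,   969,
         966,   243]), array([-0.02,  0.  ,  0.02,  0.04,  0.06,  0.08,  0.1 ,  0.12,  0.14,
        0.16,  0.18,  0.2 ]))
side (array([  367, 10210,  2263,  1787,  1611,  1758,  1658,  1677,  1247,
        1038,   308]), array([-0.02,  0.  ,  0.02,  0.04,  0.06,  0.08,  0.1 ,  0.12,  0.14,
        0.16,  0.18,  0.2 ]))
```

View pics/ortho_top.png

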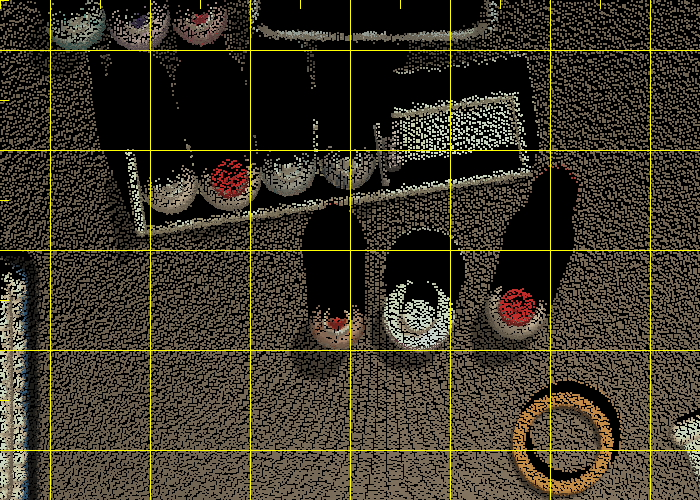

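The ortho view gives approximate positions: twin (0.572,0.120), slim bottles (0.572,0.062) and (0.582,0.000), stop around u=385–400, loose (0.443,-0.168). The rack is turned by about 9°. I'll fit these exactly.

```bash
python3 - <<'E'
from h import *
D={n:np.load(f"pics/{n}0.npz") for n in("top","side")}
C={n:cloud(*[D[n][k] for k in("im","d","K","P")]) for n in D}
obj={"a":(.565,.18,.0275,.05,.13),"twin":(.572,.12,.031,.05,.13),"b":(.575,.062,.0275,.05,.13),"c":(.583,0,.0275,.05,.13),
"loose":(.443,-.168,.031,.02,.13),"tall":(.427,.012,.0275,.02,.13),"jar":(.437,-.068,.036,.01,.07)}
for n in C:
  p,c=C[n]
  for k,(x,y,R,a,b) in obj.items():
    m=(np.hypot(p[:,0]-x,p[:,1]-y)<R+.006)&(p[:,2]>a)&(p[:,2]<b)
    if m.sum()>40:
      s,e,N=circ(p[m],R);print(n,k,s.round(4),round(e,4),N, "ztop",p[np.hypot(*(p[:,:2]-s).T)<.008][:,2].max().round(3))
  red=lambda x,y:(np.hypot(p[:,0]-x,p[:,1]-y)<.03)&(p[:,2]>.171)&(p[:,2]<.178)
  for k in("twin","loose"): q=p[red(*obj[k][:2])]; print(n,k,"captop",np.median(q,0).round(4),((q.max(0)+q.min(0))/2).round(4),len(q))
  # stop/tab
  m=(p[:,2]>.165)&(abs(p[:,0]-.59)<.05)&(abs(p[:,1]+.04)<.03);q=p[m];print(n,"tab",len(q),q.min(0).round(4),q.max(0).round(4),np.median(q,0).round(4))
  t=q[q[:,2]>.183];print(' tabtop',len(t),t.mean(0).round(4) if len(t) else '',cv2.minAreaRect((t[:,:2]*1000).astype(np.float32)) if len(t)>5 else '')
  m=(abs(p[:,2]-.04)<.002)&(p[:,0]>.5)&(p[:,0]<.68)&(p[:,1]>-.22)&(p[:,1]<.23)
  q=p[m];print(n,"rail",len(q),cv2.minAreaRect((q[:,:2]*1000).astype(np.float32)))
  print(n,"container z",p[(p[:,0]>.69)&(p[:,0]<.75)&(p[:,1]>-.16)&(p[:,1]<.1)][:,2].max().round(3))
  w=(p[:,2]>.1)&(p[:,2]<.13)&(p[:,1]>.2)&(p[:,1]<.24)&(abs(p[:,0]-.56)<.06); print("wall",p[w].mean(0).round(4),w.sum())
  # front rail line fit: y vs x for max-x points outer edge
  from numpy import polyfit
  f=q[(q[:,0]<.6-.0*q[:,1])]; 
  for y0 in(-.15,-.1,.0,.05,.1,.15,.2):
    g=q[abs(q[:,1]-y0)<.008]; gg=g[g[:,0]<.575-.157*y0-.0]
    if len(gg)>3: print("  y0",y0,gg[:,0].min().round(4),gg[:,0].max().round(4),gg[:,1].mean().round(4),len(gg))
E
```

```text
top a [0.567  0.1821] 0.002 569 ztop 0.192
top twin [0.5742 0.1212] 0.0046 750 ztop 0.183
top b [0.5847 0.0633] 0.0023 552 ztop 0.192
top c [0.5918 0.0025] 0.0026 552 ztop 0.192
top loose [ 0.4454 -0.1674] 0.0049 921 ztop 0.176
top tall [0.4307 0.0131] 0.0009 635 ztop 0.2
top jar [ 0.4373 -0.0686] 0.001 331 ztop 0.112
top twin captop [0.5699 0.1209 0.1735] [0.5722 0.1207 0.1743] 131
top loose captop [ 0.4429 -0.1661  0.1743] [ 0.4425 -0.1672  0.1736] 30
top tab 111 [ 0.5799 -0.05    0.1655] [ 0.614  -0.0316  0.1872] [ 0.592  -0.0404  0.1829]
 tabtop 53 [ 0.598  -0.0406  0.1846] ((596.8014526367188, -41.06265640258789), (33.45451354980469, 11.553823471069336), 8.353043556213379)
top rail 570 ((587.8826904296875, 22.453262329101562), (87.33676147460938, 396.87066650390625), 8.88379192352295)
top container z 0.108
wall [0.5522 0.2125 0.1153] 188
  y0 -0.15 0.5707 0.5794 -0.1495 12
  y0 -0.1 0.5634 0.5708 -0.1007 15
  y0 0.0 0.5468 0.5647 -0.0009 15
  y0 0.05 0.5402 0.5631 0.0495 22
  y0 0.1 0.5322 0.5575 0.1008 18
  y0 0.15 0.5242 0.5511 0.1497 16
  y0 0.2 0.5169 0.541 0.1994 15
side a 
[... 238 characters left out ...]
l [ 0.4651 -0.0216] 0.007 682 ztop 0.004
side jar [ 0.4906 -0.0968] 0.0108 611 ztop 0.004
side twin captop [0.5833 0.1188 0.1757] [0.5779 0.1224 0.1745] 85
side loose captop [ 0.4515 -0.1654  0.1727] [ 0.4516 -0.1664  0.1742] 32
side tab 185 [ 0.5875 -0.0469  0.1653] [ 0.6224 -0.0278  0.1883] [ 0.6076 -0.0411  0.1785]
 tabtop 62 [ 0.6048 -0.0387  0.1858] ((604.8690795898438, -37.30097579956055), (33.97677230834961, 14.199417114257812), 10.01694393157959)
side rail 495 ((594.4989013671875, 26.066436767578125), (83.85294342041016, 400.10284423828125), 6.613821983337402)
side container z 0.108
wall [0.5919 0.2207 0.1128] 116
  y0 -0.15 0.5763 0.5867 -0.1497 17
  y0 -0.1 0.5688 0.5793 -0.0998 12
```

The manual's scale: shifts go in shares of 50 mm and turns go in shares of pi rad. Converting my numbers, -0.0406 m is -0.812, -0.0254 m is -0.508.

```bash
cat >> h.py <<'E'
from scipy.spatial.transform import Rotation as Rn
def go(x,y,z,head=None):
    "tool-frame displacement from the present pose to a target; heading = direction of tool y"
    from rig import r, imaging, ticket
    s=r.get_state();R=Rn.from_quat(s["eef_rot"]).as_matrix();h=np.arctan2(R[1,1],R[0,1])
    print("t",round(s["time_s"],2),"pos",s["eef_pos"].round(4),"head",h.round(4),"tilt",R[:,2].round(4),"F",s["contact_force"].round(1),"gap",round(s["finger_gap"],4))
    print("tool d",(R.T@(np.array([x,y,z])-s["eef_pos"])).round(4),"rz",None if head is None else round(-(head-h),4))
def wcloud(tag=None,full=False):
    from rig import r, imaging, ticket
    s=r.get_state();i=imaging.camera_info("wrist");im,d=imaging.read_camera("wrist");K=np.array(i["K"])
    if tag: cv2.imwrite(f"pics/{tag}.png",im[:,:,::-1])
    v,u=np.nonzero(d>0);z=d[v,u];a=(u-K[0,2])/K[0,0];b=(v-K[1,2])/K[1,1];t=np.hypot(a,b)+1e-9
    ok=t<1.3;v,u,z,a,b,t=[q[ok] for q in(v,u,z,a,b,t)]
    c=np.c_[a/t*np.tan(t)*z,b/t*np.tan(t)*z,z];H=np.array(i["hand_eye"])
    R=Rn.from_quat(s["eef_rot"]).as_matrix()
    return (c@H[:3,:3].T+H[:3,3])@R.T+s["eef_pos"],im[v,u].astype(int)
E
python3 steer.py '[{"finger_gap":0.085, "pos":[-0.812, -0.508, -0.06]}, {"finger_gap":0.085, "pos":[-0.812, -0.508, -0.06]}, {"finger_gap":0.085, "pos":[-0.812, -0.508, -0.06]}, {"finger_gap":0.085, "pos":[-0.812, -0.508, -0.06]}, {"finger_gap":0.085, "pos":[-0.812, -0.508, -0.06]}, {"finger_gap":0.085, "pos":[-0.812, -0.508, -0.06]}, {"finger_gap":0.085, "pos":[-0.812, -0.508, -0.06]}, {"finger_gap":0.085, "pos":[-0.812, -0.508, -0.06]}]' 40
python3 steer.py '[{"finger_gap":0.085, "rotvec":[0, 0, 0.0465]}, {"finger_gap":0.085, "rotvec":[0, 0, 0.0465]}, {"finger_gap":0.085, "rotvec":[0, 0, 0.0465]}, {"finger_gap":0.085, "rotvec":[0, 0, 0.0465]}, {"finger_gap":0.085, "rotvec":[0, 0, 0.0465]}, {"finger_gap":0.085, "rotvec":[0, 0, 0.0465]}, {"finger_gap":0.085, "rotvec":[0, 0, 0.0462]}, {"finger_gap":0.085}]'
python3 -c "
from h import *;from rig import r, imaging, ticket
print(imaging.camera_info('wrist'));go(.600,-.039,.27,.155)"
```

```text
time_s: 0.9
eef_pos: [0.4336, 0.1938, 0.2553]
eef_rot: [0.196, 0.981, -0.0, -0.0]
contact_force: [0.5, 0.5, 0.7]
finger_gap: 0.0851
finger_force: 0.0
time_s: 1.7
eef_pos: [0.4328, 0.1956, 0.2551]
eef_rot: [0.65, 0.76, -0.0, -0.0]
contact_force: [0.5, -0.2, 0.1]
finger_gap: 0.0851
finger_force: 0.0
{'K': array([[297.31863964,   0.        , 249.09706082],
       [  0.        , 297.31863964, 190.92262004],
       [  0.        ,   0.        ,   1.        ]]), 'hand_eye': array([[-5.79696436e-04, -9.57891820e-01, -2.87128760e-01,
         7.24745198e-02],
       [ 9.99999739e-01, -4.31652350e-04, -5.78904146e-04,
         5.85433964e-04],
       [ 4.30587742e-04, -2.87129021e-01,  9.57891821e-01,
        -1.42504629e-01],
       [ 0.00000000e+00,  0.00000000e+00,  0.00000000e+00,
         1.00000000e+00]])}
t 1.7 pos [0.4328 0.1956 0.2551] head 0.1547 tilt [-7.e-04 -1.e-04 -1.e+00] F [ 0.5 -0.2  0.1] gap 0.0851
tool d [-0.2575  0.129  -0.015 ] rz -0.0003
```

Scaled: -0.043 m is -0.86, 0.0215 m is 0.43.

```bash
python3 steer.py '[{"finger_gap":0.085, "pos":[-0.86, 0.43, -0.05]}, {"finger_gap":0.085, "pos":[-0.86, 0.43, -0.05]}, {"finger_gap":0.085, "pos":[-0.86, 0.43, -0.05]}, {"finger_gap":0.085, "pos":[-0.86, 0.43, -0.05]}, {"finger_gap":0.085, "pos":[-0.86, 0.43, -0.05]}, {"finger_gap":0.085, "pos":[-0.86, 0.43, -0.05]}, {"finger_gap":0.085}]'
python3 - <<'E'
from h import *
p,c=wcloud("w1");np.savez("pics/w1.npz",p=p,c=c)
go(.6,-.039,.19)
q=p[(p[:,2]>.181)&(p[:,2]<.19)&(abs(p[:,0]-.6)<.05)&(abs(p[:,1]+.04)<.04)]
print(len(q),q.mean(0).round(4),cv2.minAreaRect((q[:,:2]*1000).astype(np.float32)))
u=np.array([np.cos(.155),np.sin(.155)]);w=np.array([-u[1],u[0]])
g=p[abs(p[:,2]-.04)<.003];X=g[:,:2]@u;Y=g[:,:2]@w
print("rackx hist");h,e=np.histogram(X,bins=np.arange(.5,.70,.004))
print([(round(a,3),int(n)) for a,n in zip(e,h) if n>15])
print("tab rack",q[:,:2].mean(0)@u,q[:,:2].mean(0)@w)
E
```

```text
time_s: 2.4
eef_pos: [0.6026, -0.0439, 0.2688]
eef_rot: [0.65, 0.76, -0.001, -0.0]
contact_force: [-0.9, 0.5, -1.1]
finger_gap: 0.0849
finger_force: 0.0
t 2.45 pos [ 0.6013 -0.0415  0.269 ] head 0.1565 tilt [-1.6e-03  4.0e-04 -1.0e+00] F [-0.1  0.4  0.1] gap 0.0849
tool d [ 0.0026 -0.0008  0.079 ] rz None
683 [ 0.6027 -0.0375  0.1841] ((602.7808837890625, -37.687252044677734), (35.57322311401367, 12.902244567871094), 8.620155334472656)
rackx hist
[(np.float64(0.544), 217), (np.float64(0.548), 763), (np.float64(0.552), 424), (np.float64(0.56), 16), (np.float64(0.564), 17), (np.float64(0.58), 16), (np.float64(0.584), 16), (np.float64(0.592), 17), (np.float64(0.612), 16), (np.float64(0.62), 25), (np.float64(0.624), 640), (np.float64(0.628), 705), (np.float64(0.632), 35)]
tab rack 0.589701910766159 -0.13011031863655842
```

View pics/w1.png

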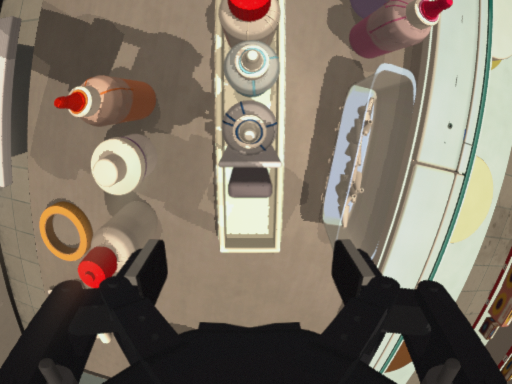

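The wrist view shows the tab at (250,183), bottle c at (250,130) and b at (251,67). The twin's red cap is at (250,5). The wrist-camera size of the tab (35.6 x 12.9 mm) matches what was given. Next I refine the rack's heading and the bottle tops.

```bash
python3 - <<'E'
from h import *
D=np.load("pics/w1.npz");p,c=D["p"],D["c"]
g=p[abs(p[:,2]-.04)<.003]
for h in np.arange(.135,.176,.005):
    u=np.array([np.cos(h),np.sin(h)]);w=np.array([-u[1],u[0]]);X=g[:,:2]@u;Y=g[:,:2]@w
    m=(X>.538)&(X<.56);n=(X>.615)&(X<.64);print(h.round(3),X[m].std().round(5),X[n].std().round(5),((np.percentile(X[m],2)+np.percentile(X[n],98))/2).round(4),(np.percentile(X[n],98)-np.percentile(X[m],2)).round(4),Y[m|n].min().round(4))
u=np.array([np.cos(.155),np.sin(.155)]);w=np.array([-u[1],u[0]])
for k,(x,y,z0,z1,rad) in {"b":(.58,.062,.178,.2,.02),"c":(.59,0.002,.178,.2,.02),"twin":(.575,.12,.174,.19,.03),"loose":(.446,-.167,.168,.18,.03)}.items():
    q=p[(p[:,2]>z0)&(p[:,2]<z1)&(np.hypot(p[:,0]-x,p[:,1]-y)<rad)]
    if len(q): m=(q.max(0)+q.min(0))/2;print(k,len(q),q.mean(0).round(4),m.round(4),"rack",(q[:,:2].mean(0)@u).round(4),(q[:,:2].mean(0)@w).round(4))
E
```

```text
0.135 0.00299 0.00303 0.5907 0.0882 -0.2533
0.14 0.00271 0.00288 0.5903 0.0871 -0.2561
0.145 0.0025 0.00271 0.5899 0.0861 -0.2592
0.15 0.00236 0.00259 0.5895 0.0854 -0.2623
0.155 0.00233 0.00258 0.5894 0.0853 -0.2655
0.16 0.00237 0.00263 0.5891 0.0859 -0.2686
0.165 0.00251 0.00278 0.5886 0.0868 -0.2717
0.17 0.00271 0.00298 0.5881 0.088 -0.2748
0.175 0.00298 0.00325 0.5876 0.0893 -0.278
b 164 [0.5884 0.0639 0.1885] [0.5883 0.0646 0.1853] rack 0.5912 -0.0277
c 166 [0.5954 0.0058 0.1888] [0.5956 0.0054 0.1851] rack 0.5892 -0.0862
twin 93 [0.5785 0.1109 0.1745] [0.5781 0.1103 0.1751] rack 0.5887 0.0202
loose 275 [ 0.449  -0.1629  0.1701] [ 0.4489 -0.1645  0.1721] rack 0.4185 -0.2303
```

Scaled: 0.04 m is 0.8, 0.039 m is 0.78, 0.002 rad is 0.0006.

```bash
python3 -c "
from h import *
go(.6027,-.0375,.150,.154)"
python3 steer.py '[{"finger_gap":0.085, "pos":[0.08, 0.02, 0.8], "rotvec":[0, 0, 0.0006]}, {"finger_gap":0.085, "pos":[0, 0, 0.8]}, {"finger_gap":0.085, "pos":[0, 0, 0.78]}, {"finger_gap":0.085}, {"finger_gap":0.03}, {"finger_gap":0.03}, {"finger_gap":0.03}, {"finger_gap":0.03}]' 40
python3 -c "
from h import *
go(.6027,-.0375,.150,.154)"
```

```text
t 2.45 pos [ 0.6013 -0.0415  0.269 ] head 0.1565 tilt [-1.6e-03  4.0e-04 -1.0e+00] F [-0.1  0.4  0.1] gap 0.0849
tool d [0.0036 0.0022 0.119 ] rz 0.0025
time_s: 3.25
eef_pos: [0.6016, -0.0351, 0.1533]
eef_rot: [0.65, 0.76, 0.001, 0.002]
contact_force: [0.8, 1.6, 6.3]
finger_gap: 0.0356
finger_force: 39.9
t 3.25 pos [ 0.6016 -0.0351  0.1533] head 0.1544 tilt [ 3.5e-03 -7.0e-04 -1.0e+00] F [0.8 1.6 6.3] gap 0.0356
tool d [-0.0025  0.0007  0.0033] rz 0.0004
```

Scaled: -0.02 m is -0.4, -0.015 m is -0.3.

```bash
python3 steer.py '[{"finger_gap":0.03, "pos":[-0.3, 0, 0]}, {"finger_gap":0.03, "pos":[-0.4, 0, 0]}, {"finger_gap":0.03, "pos":[-0.4, 0, 0]}, {"finger_gap":0.03, "pos":[-0.4, 0, 0]}, {"finger_gap":0.03, "pos":[-0.4, 0, 0]}, {"finger_gap":0.03, "pos":[-0.26, 0, 0]}, {"finger_gap":0.03}]'
python3 -c "
from h import *
go(.5884,.0639,.27,.154)"
```

```text
time_s: 3.95
eef_pos: [0.6185, -0.144, 0.1533]
eef_rot: [0.651, 0.759, 0.0, 0.002]
contact_force: [1.4, -1.4, 7.3]
finger_gap: 0.0354
finger_force: 40.0
t 3.95 pos [ 0.6185 -0.144   0.1533] head 0.1529 tilt [ 0.0042 -0.0024 -1.    ] F [ 1.4 -1.4  7.3] gap 0.0354
tool d [ 0.2097  0.0023 -0.1173] rz -0.0011
```

Scaled: 0.05 m is 1, -0.04 m is -0.8.

```bash
python3 steer.py '[{"finger_gap":0.085}, {"finger_gap":0.085}, {"finger_gap":0.085, "pos":[0, 0, -0.8]}, {"finger_gap":0.085, "pos":[0, 0, -0.8]}, {"finger_gap":0.085, "pos":[1, 0, -0.5]}, {"finger_gap":0.085, "pos":[1, 0, 0]}, {"finger_gap":0.085, "pos":[1, 0, 0]}, {"finger_gap":0.085}]'
python3 - <<'E'
from h import *
p,c=wcloud();u=np.array([np.cos(.154),np.sin(.154)]);w=np.array([-u[1],u[0]])
q=p[(p[:,2]>.181)&(p[:,2]<.19)&(abs(p[:,0]-.6185)<.05)&(abs(p[:,1]+.146)<.03)]
if len(q): print("tab",len(q),q.mean(0).round(4))
for k,(x,y) in {"b":(.588,.064),"c":(.595,0.006)}.items():
    q=p[(p[:,2]>.178)&(p[:,2]<.2)&(np.hypot(p[:,0]-x,p[:,1]-y)<.02)]
    if len(q):print(k,len(q),q.mean(0).round(4))
go(.5955,.0056,.124,.154)
E
```

```text
time_s: 4.75
eef_pos: [0.5939, 0.0068, 0.2544]
eef_rot: [0.648, 0.761, 0.001, -0.0]
contact_force: [-0.0, -0.8, 0.1]
finger_gap: 0.085
finger_force: 0.0
b 161 [0.588  0.0654 0.1888]
c 184 [0.5951 0.0071 0.1878]
t 4.8 pos [0.5946 0.0042 0.2542] head 0.1586 tilt [ 1.e-04  2.e-04 -1.e+00] F [ 0.1 -0.2  0.6] gap 0.085
tool d [0.0012 0.0011 0.1302] rz 0.0046
```

Scaled: 0.045 m is 0.9, 0.002 m is 0.04, 0.004 rad is 0.0013.

```bash
python3 steer.py '[{"finger_gap":0.085, "pos":[0.04, 0.02, 0.9], "rotvec":[0, 0, 0.0013]}, {"finger_gap":0.085, "pos":[0, 0, 0.9]}, {"finger_gap":0.085, "pos":[0, 0, 0.6]}, {"finger_gap":0.085, "pos":[0, 0, 0.2]}, {"finger_gap":0.085}, {"finger_gap":0.04}, {"finger_gap":0.04}, {"finger_gap":0.04}]' 40
python3 -c "
from h import *
go(.5955,.0056,.124,.154)"
```

```text
time_s: 5.6
eef_pos: [0.5967, 0.003, 0.1258]
eef_rot: [0.652, 0.758, 0.001, 0.002]
contact_force: [-1.2, -0.2, 5.2]
finger_gap: 0.0537
finger_force: 41.6
t 5.6 pos [0.5967 0.003  0.1258] head 0.15 tilt [ 3.3e-03 -9.0e-04 -1.0e+00] F [-1.2 -0.2  5.2] gap 0.0537
tool d [ 0.0027 -0.0008  0.0018] rz -0.004
```

Scaled: -0.018 m is -0.36, -0.001 m is -0.02.

```bash
python3 steer.py '[{"finger_gap":0.04, "pos":[-0.24, 0, -0.02]}, {"finger_gap":0.04, "pos":[-0.36, 0, 0]}, {"finger_gap":0.04, "pos":[-0.36, 0, 0]}, {"finger_gap":0.04, "pos":[-0.36, 0, 0]}, {"finger_gap":0.04, "pos":[-0.26, 0, 0]}, {"finger_gap":0.04, "pos":[-0.12, 0, 0]}, {"finger_gap":0.04}]'
python3 - <<'E'
from h import *
im,*_=snap("side");cv2.imwrite("pics/s2.png",cv2.resize(im[130:310,170:400,::-1],None,fx=3,fy=3))
go(.588,.065,.254,.154)
E
```

```text
time_s: 6.3
eef_pos: [0.6088, -0.0817, 0.1248]
eef_rot: [0.653, 0.758, -0.0, 0.0]
contact_force: [-0.8, 1.6, 4.1]
finger_gap: 0.0538
finger_force: 43.7
t 6.35 pos [ 0.6087 -0.0811  0.1248] head 0.1496 tilt [ 2.e-04 -4.e-04 -1.e+00] F [0.3 1.  4.2] gap 0.0538
tool d [ 0.1475  0.0013 -0.1292] rz -0.0044
```

View pics/s2.png

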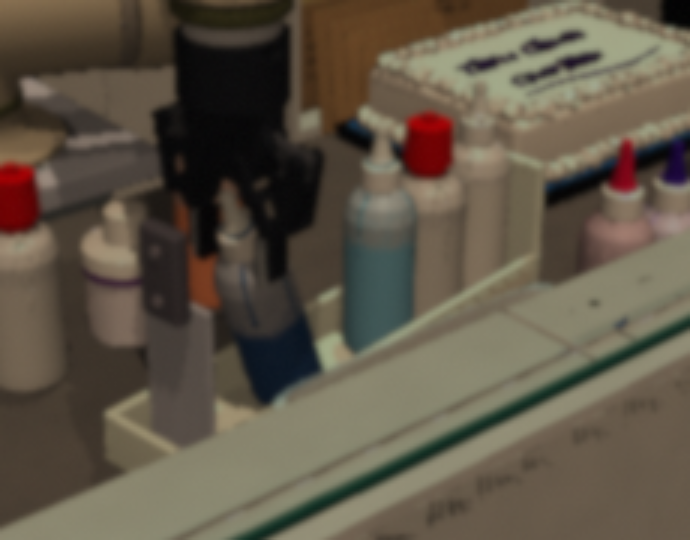

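The side view shows c leaning about 20° to the right in the grip (foot near (290,380), shoulder near (250,270)). Its foot dragged because the gripper was pressing down. I'll grip harder, take the weight off, and measure the lean.

Scaled: -0.002 m is -0.04.

```bash
python3 steer.py '[{"finger_gap":0.04}, {"finger_gap":0.04, "pos":[0, 0, -0.04]}, {"finger_gap":0.04, "pos":[0, 0, -0.04]}, {"finger_gap":0.04}]' 90
cat >> h.py <<'E'
U=np.array([np.cos(.154),np.sin(.154)]);W=np.array([-U[1],U[0]])
def axis(Y,R=.0275,z0=.045,z1=.105,lean=0,cams=("top","side")):
    "fit bottle axis in rack coords: X0,Y0 at z=.006 and slopes"
    P=np.vstack([cloud(*snap(n))[0] for n in cams])
    q=np.c_[P[:,:2]@U,P[:,:2]@W,P[:,2]]
    yc=Y+lean*(q[:,2]-.006)
    q=q[(q[:,2]>z0)&(q[:,2]<z1)&(abs(q[:,0]-.5895)<.036)&(abs(q[:,1]-yc)<.034)]
    def f(a):
        d=np.array([a[2],a[3],1]);d/=np.linalg.norm(d)
        return np.linalg.norm(np.cross(q-[a[0],a[1],.006],d),axis=1)-R
    s=least_squares(f,[.5895,Y,0,lean],loss="soft_l1",f_scale=.0015)
    print("axis foot X,Y",s.x[:2].round(4),"slopes",s.x[2:].round(3),"rms",np.sqrt(np.mean(s.fun**2)).round(4),len(q))
E
python3 - <<'E'
from h import *
for l in(-.25,-.4):
  for c in (("top",),("side",)): axis(-.171-l*-.125,lean=l,cams=c)
go(.6087,-.0811,.125)
E
```

```text
time_s: 6.75
eef_pos: [0.6086, -0.0805, 0.1286]
eef_rot: [0.652, 0.758, -0.0, -0.0]
contact_force: [-0.2, -0.0, -1.6]
finger_gap: 0.0532
finger_force: 94.1
axis foot X,Y [ 0.5746 -0.2075] slopes [0.064 0.006] rms 0.0059 156
axis foot X,Y [ 0.5791 -0.2081] slopes [0.2   0.005] rms 0.0053 567
axis foot X,Y [ 0.5794 -0.2518] slopes [-0.015 -0.   ] rms 0.0053 155
axis foot X,Y [ 0.5804 -0.2535] slopes [ 0.177 -0.011] rms 0.0057 560
t 6.95 pos [ 0.6085 -0.0807  0.1284] head 0.1501 tilt [-5.e-04  0.e+00 -1.e+00] F [-0.1 -0.  -1.4] gap 0.0524
tool d [-0.0005  0.0001  0.0034] rz None
```

```bash
python3 - <<'E'
from h import *
for l in(-.25,-.4):
  for c in (("top",),("side",)): axis(-.171-l*.125,lean=l,cams=c)
E
```

```text
axis foot X,Y [ 0.5848 -0.1247] slopes [ 0.005 -0.312] rms 0.0011 284
axis foot X,Y [ 0.5885 -0.1196] slopes [ 0.005 -0.316] rms 0.0012 573
axis foot X,Y [ 0.5845 -0.1253] slopes [ 0.009 -0.311] rms 0.001 399
axis foot X,Y [ 0.5884 -0.1199] slopes [ 0.006 -0.316] rms 0.0011 579
```

Scaled: -0.003 m is -0.06, -0.002 m is -0.04, -0.1 rad is -0.0318.

```bash
python3 steer.py '[{"finger_gap":0.04, "pos":[0, 0, -0.04]}, {"finger_gap":0.04, "rotvec":[0, -0.0318, 0]}, {"finger_gap":0.04, "pos":[-0.06, 0, 0], "rotvec":[0, -0.0318, 0]}, {"finger_gap":0.04, "pos":[-0.06, 0, 0], "rotvec":[0, -0.0318, 0]}, {"finger_gap":0.04}]' 90
python3 - <<'E'
from h import *
for c in (("top",),("side",)): axis(-.168,lean=0,cams=c)
go(.6087,-.0811,.125)
E
```

```text
time_s: 7.65
eef_pos: [0.6091, -0.0849, 0.1313]
eef_rot: [0.644, 0.75, -0.098, 0.113]
contact_force: [0.3, 0.2, -2.1]
finger_gap: 0.0524
finger_force: 94.1
axis foot X,Y [ 0.5843 -0.167 ] slopes [ 0.009 -0.01 ] rms 0.0009 337
axis foot X,Y [ 0.5885 -0.1629] slopes [ 0.002 -0.014] rms 0.0013 607
t 7.75 pos [ 0.6096 -0.0862  0.1316] head 0.1505 tilt [ 0.0439 -0.2898 -0.9561] F [ 0.7  0.1 -2.1] gap 0.0524
tool d [ 0.0069 -0.0001  0.0048] rz None
```

Scaled: 0.0019 m is 0.038, 0.0006 m is 0.012.

```bash
python3 steer.py '[{"finger_gap":0.04, "pos":[0.012, 0, 0.038]}, {"finger_gap":0.04, "pos":[0.012, 0, 0.038]}, {"finger_gap":0.04}]' 90
python3 -c "
from h import *
go(.6087,-.0811,.125)"
```

```text
time_s: 8.05
eef_pos: [0.6094, -0.0871, 0.1272]
eef_rot: [0.645, 0.749, -0.097, 0.113]
contact_force: [0.5, 0.7, -1.2]
finger_gap: 0.0524
finger_force: 94.2
t 8.05 pos [ 0.6094 -0.0871  0.1272] head 0.149 tilt [ 0.0431 -0.2915 -0.9556] F [ 0.5  0.7 -1.2] gap 0.0524
tool d [0.0064 0.0002 0.0003] rz None
```

Scaled: 0.0014 m is 0.028, 0.0004 m is 0.008.

```bash
python3 steer.py '[{"finger_gap":0.04, "pos":[0.008, 0, 0.028]}, {"finger_gap":0.04}]' 90
python3 -c "
from h import *
go(.6087,-.0811,.125)"
```

```text
time_s: 8.25
eef_pos: [0.6096, -0.0869, 0.1267]
eef_rot: [0.645, 0.749, -0.097, 0.114]
contact_force: [-2.3, -0.1, 2.5]
finger_gap: 0.053
finger_force: 95.1
t 8.25 pos [ 0.6096 -0.0869  0.1267] head 0.1497 tilt [ 0.0445 -0.2925 -0.9552] F [-2.3 -0.1  2.5] gap 0.053
tool d [ 0.0061 -0.     -0.0001] rz None
```

Scaled: -0.038 m is -0.76, -0.0116 m is -0.232, 0.1 rad is 0.0318.

```bash
python3 steer.py '[{"finger_gap":0.085}, {"finger_gap":0.085}, {"finger_gap":0.085, "pos":[-0.232, 0, -0.76]}, {"finger_gap":0.085, "pos":[-0.232, 0, -0.76]}, {"finger_gap":0.085, "pos":[-0.232, 0, -0.76], "rotvec":[0, 0.0318, 0]}, {"finger_gap":0.085, "rotvec":[0, 0.0318, 0]}, {"finger_gap":0.085, "rotvec":[0, 0.0309, 0]}]' 90
python3 - <<'E'
from h import *
axis(-.165,cams=("top",));axis(-.028,cams=("top",))
p,c=wcloud()
for k,(x,y) in {"b":(.588,.065),"c":(.61,-.075)}.items():
    q=p[(p[:,2]>.178)&(p[:,2]<.2)&(np.hypot(p[:,0]-x,p[:,1]-y)<.025)]
    if len(q):q=q.mean(0);print(k,q.round(4),q[:2]@U,q[:2]@W)
go(.588,.0655,.25,.154)
E
```

```text
time_s: 8.95
eef_pos: [0.6099, -0.086, 0.2472]
eef_rot: [0.652, 0.758, 0.001, 0.001]
contact_force: [0.1, 0.3, -0.7]
finger_gap: 0.085
finger_force: 0.0
axis foot X,Y [ 0.585  -0.1683] slopes [-0.    -0.005] rms 0.0012 337
axis foot X,Y [ 0.5867 -0.0273] slopes [0.003 0.005] rms 0.0022 368
b [0.5904 0.0596 0.1781] 0.5925313269308548 -0.03165360934618814
c [ 0.6077 -0.0733  0.1879] 0.5893024915663692 -0.16563323339686892
t 9.1 pos [ 0.6095 -0.0873  0.2449] head 0.1481 tilt [ 2.0e-04 -4.6e-03 -1.0e+00] F [0.1 0.5 0.2] gap 0.085
tool d [ 0.1543  0.0013 -0.0058] rz -0.0059
```

Scaled: 0.05 m is 1, 0.045 m is 0.9, -0.006 rad is -0.0019.

```bash
python3 steer.py '[{"finger_gap":0.085, "pos":[1, 0, 0], "rotvec":[0, 0, -0.0019]}, {"finger_gap":0.085, "pos":[1, 0.02, 0], "rotvec":[0, 0.0013, 0]}, {"finger_gap":0.085, "pos":[0.8, 0, 0]}, {"finger_gap":0.085, "pos":[0.26, 0, 0.4]}, {"finger_gap":0.085, "pos":[0, 0, 0.9]}, {"finger_gap":0.085}]'
python3 -c "
from h import *
go(.588,.0645,.125,.154)"
```

```text
time_s: 9.7
eef_pos: [0.584, 0.0667, 0.1751]
eef_rot: [0.649, 0.761, -0.003, -0.004]
contact_force: [-0.2, -0.2, -0.1]
finger_gap: 0.085
finger_force: 0.0
t 9.7 pos [0.584  0.0667 0.1751] head 0.1584 tilt [-1.020e-02 -1.000e-04 -9.999e-01] F [-0.2 -0.2 -0.1] gap 0.085
tool d [-0.0028  0.0041  0.0501] rz 0.0044
```

Scaled: 0.025 m is 0.5, -0.002 m is -0.04.

```bash
python3 steer.py '[{"finger_gap":0.085, "pos":[-0.02, 0.02, 0.5]}, {"finger_gap":0.085, "pos":[-0.02, 0.02, 0.4]}, {"finger_gap":0.085, "pos":[0, 0, 0.08]}, {"finger_gap":0.085}, {"finger_gap":0.04}, {"finger_gap":0.04}, {"finger_gap":0.04, "pos":[0, 0, -0.02]}, {"finger_gap":0.04, "pos":[0, 0, -0.04]}]' 90
python3 -c "
from h import *
go(.588,.0645,.125,.154)"
```

```text
time_s: 10.5
eef_pos: [0.5892, 0.0636, 0.1346]
eef_rot: [0.65, 0.76, 0.0, -0.0]
contact_force: [0.2, -0.2, -1.5]
finger_gap: 0.0521
finger_force: 94.0
t 10.5 pos [0.5892 0.0636 0.1346] head 0.156 tilt [ 2.e-04  9.e-04 -1.e+00] F [ 0.2 -0.2 -1.5] gap 0.0521
tool d [ 0.0011 -0.0011  0.0096] rz 0.002
```

The manual's scale: shifts go in shares of 50 mm and turns go in shares of pi rad. Converting my numbers, -0.017 m is -0.34, -0.013 m is -0.26.

```bash
python3 steer.py '[{"finger_gap":0.04, "pos":[-0.12, 0, -0.03]}, {"finger_gap":0.04, "pos":[-0.24, 0, 0]}, {"finger_gap":0.04, "pos":[-0.34, 0, 0]}, {"finger_gap":0.04, "pos":[-0.34, 0, 0]}, {"finger_gap":0.04, "pos":[-0.26, 0, 0]}, {"finger_gap":0.04, "pos":[-0.16, 0, 0]}, {"finger_gap":0.04, "pos":[-0.04, 0, 0]}, {"finger_gap":0.04}]' 90
python3 - <<'E'
from h import *
axis(-.165,cams=("top",));axis(-.103,cams=("top",));
axis(-.103,cams=("side",))
go(.588,.0645,.125,.154)
E
```

```text
time_s: 11.3
eef_pos: [0.6009, -0.0107, 0.1354]
eef_rot: [0.65, 0.76, 0.0, -0.001]
contact_force: [-0.2, 0.5, -1.6]
finger_gap: 0.0519
finger_force: 94.0
axis foot X,Y [ 0.5845 -0.1682] slopes [ 0.008 -0.005] rms 0.001 342
axis foot X,Y [ 0.5863 -0.1024] slopes [0.016 0.003] rms 0.0009 322
axis foot X,Y [ 0.5901 -0.0975] slopes [ 0.016 -0.   ] rms 0.0014 536
t 11.45 pos [ 0.6008 -0.0099  0.1355] head 0.1567 tilt [-2.0e-04  1.1e-03 -1.0e+00] F [-0.8 -0.4 -1.1] gap 0.0524
tool d [ 0.0755 -0.001   0.0106] rz 0.0027
```

Scaled: 0.0015 m is 0.03, 0.001 m is 0.02.

```bash
python3 steer.py '[{"finger_gap":0.04, "pos":[0, 0, 0.03]}, {"finger_gap":0.04, "pos":[0, 0, 0.03]}, {"finger_gap":0.04, "pos":[0, 0, 0.02]}, {"finger_gap":0.04}]' 60
python3 -c "
from h import *
go(.449,-.1635,.25,.154)"
```

```text
time_s: 11.85
eef_pos: [0.601, -0.0103, 0.1333]
eef_rot: [0.65, 0.76, 0.001, 0.0]
contact_force: [-4.3, 0.8, 10.6]
finger_gap: 0.0521
finger_force: 95.5
t 11.85 pos [ 0.601  -0.0103  0.1333] head 0.1566 tilt [ 1.4e-03  2.0e-04 -1.0e+00] F [-4.3  0.8 10.6] gap 0.0521
tool d [-0.1276 -0.1738 -0.117 ] rz 0.0026
```

Scaled: -0.04 m is -0.8, -0.036 m is -0.72.

```bash
python3 steer.py '[{"finger_gap":0.085, "pos":[0, 0, -0.02]}, {"finger_gap":0.085}, {"finger_gap":0.085}, {"finger_gap":0.085, "pos":[0, 0, -0.8]}, {"finger_gap":0.085, "pos":[0, 0, -0.8]}, {"finger_gap":0.085, "pos":[0, 0, -0.72]}]' 60
python3 steer.py '[{"finger_gap":0.085, "pos":[-0.5, -0.7, 0]}, {"finger_gap":0.085, "pos":[-0.5, -0.7, 0]}, {"finger_gap":0.085, "pos":[-0.5, -0.7, 0]}, {"finger_gap":0.085, "pos":[-0.5, -0.7, 0]}, {"finger_gap":0.085, "pos":[-0.4, -0.6, 0]}, {"finger_gap":0.085}]'
python3 - <<'E'
from h import *
axis(-.168,cams=("top",));axis(-.103,cams=("top",));axis(.034,R=.031,cams=("top",))
p,c=wcloud("w2")
q=p[(p[:,2]>.168)&(p[:,2]<.18)&(np.hypot(p[:,0]-.449,p[:,1]+.1635)<.035)]
print("loose",len(q),q.mean(0).round(4),((q.max(0)+q.min(0))/2).round(4),cv2.minEnclosingCircle((q[:,:2]*1000).astype(np.float32)))
go(.449,-.1635,.142,.154)
E
```

```text
time_s: 12.45
eef_pos: [0.6009, -0.0105, 0.2502]
eef_rot: [0.65, 0.76, 0.0, -0.0]
contact_force: [1.2, -0.6, 0.5]
finger_gap: 0.0847
finger_force: 0.0
time_s: 13.05
eef_pos: [0.4495, -0.1576, 0.2485]
eef_rot: [0.651, 0.759, -0.0, -0.0]
contact_force: [0.8, 0.6, -0.2]
finger_gap: 0.0852
finger_force: 0.0
axis foot X,Y [ 0.5895 -0.168 ] slopes [0. 0.] rms nan 0
axis foot X,Y [ 0.5895 -0.103 ] slopes [0. 0.] rms nan 0
axis foot X,Y [0.5895 0.034 ] slopes [0. 0.] rms nan 0
loose 708 [ 0.4485 -0.164   0.1698] [ 0.4485 -0.1644  0.1718] ((448.0738830566406, -164.3014373779297), 17.348173141479492)
t 13.25 pos [ 0.4521 -0.1551  0.2483] head 0.1567 tilt [ 0.      0.0011 -1.    ] F [-0.1 -0.2 -0.4] gap 0.0849
tool d [-0.0079 -0.0044  0.1063] rz 0.0027
  return _methods._mean(a, axis=axis, dtype=dtype,
  ret = ret.dtype.type(ret / rcount)
```

Scaled: 0.04 m is 0.8, -0.005 m is -0.1, 0.002 rad is 0.0006.

```bash
python3 steer.py '[{"finger_gap":0.085, "pos":[-0.17, -0.1, 0.6], "rotvec":[0, 0, 0.0006]}, {"finger_gap":0.085, "pos":[0, 0, 0.8]}, {"finger_gap":0.085, "pos":[0, 0, 0.68]}, {"finger_gap":0.085}, {"finger_gap":0.03}, {"finger_gap":0.03}, {"finger_gap":0.03}, {"finger_gap":0.03}]' 50
python3 -c "
from h import *
go(.4484,-.1642,.142,.154)"
```

```text
time_s: 14.05
eef_pos: [0.4486, -0.165, 0.1461]
eef_rot: [0.651, 0.759, 0.0, 0.001]
contact_force: [-1.4, 0.1, 6.4]
finger_gap: 0.0353
finger_force: 49.8
t 14.05 pos [ 0.4486 -0.165   0.1461] head 0.1542 tilt [ 0.0024 -0.0011 -1.    ] F [-1.4  0.1  6.4] gap 0.0353
tool d [ 0.0009 -0.0001  0.0041] rz 0.0002
```

Scaled: -0.05 m is -1, -0.045 m is -0.9.

```bash
python3 steer.py '[{"finger_gap":0.03, "pos":[0, 0, -0.4]}, {"finger_gap":0.03, "pos":[0, 0, -0.9]}, {"finger_gap":0.03, "pos":[0, 0, -1]}, {"finger_gap":0.03, "pos":[0, 0, -1]}, {"finger_gap":0.03, "pos":[0, 0, -1]}, {"finger_gap":0.03}]' 50
python3 - <<'E'
from h import *
t=.5895*U-.036*W;print(t)
for c in("top","side"):
  axis(-.168,cams=(c,));axis(-.102,cams=(c,));axis(.033,R=.031,cams=(c,));axis(.095,cams=(c,))
go(*t,.36,.154)
E
```

```text
time_s: 14.65
eef_pos: [0.449, -0.1654, 0.3664]
eef_rot: [0.651, 0.759, 0.001, 0.006]
contact_force: [-0.1, -0.6, -1.9]
finger_gap: 0.0355
finger_force: 50.9
[0.58804563 0.05485064]
axis foot X,Y [ 0.5895 -0.168 ] slopes [0. 0.] rms nan 0
axis foot X,Y [ 0.5895 -0.102 ] slopes [0. 0.] rms nan 0
axis foot X,Y [0.5895 0.033 ] slopes [0. 0.] rms nan 0
axis foot X,Y [0.5895 0.095 ] slopes [0. 0.] rms nan 0
axis foot X,Y [ 0.5887 -0.1645] slopes [-0.002  0.004] rms 0.0013 601
axis foot X,Y [ 0.5904 -0.0985] slopes [-0.001  0.003] rms 0.0014 530
axis foot X,Y [0.5879 0.0359] slopes [ 0.008 -0.001] rms 0.0016 597
axis foot X,Y [0.5946 0.1022] slopes [0.016 0.   ] rms 0.0042 474
t 15.05 pos [ 0.4479 -0.1647  0.3584] head 0.154 tilt [-0.0019  0.0022 -1.    ] F [ 0.4 -0.5 -1.5] gap 0.0351
tool d [ 0.1955  0.1722 -0.0014] rz 0.0
  return _methods._mean(a, axis=axis, dtype=dtype,
  ret = ret.dtype.type(ret / rcount)
```

Scaled: 0.033 m is 0.66, 0.029 m is 0.58.

```bash
python3 steer.py '[{"finger_gap":0.03, "pos":[0.44, 0.38, 0]}, {"finger_gap":0.03, "pos":[0.66, 0.58, 0]}, {"finger_gap":0.03, "pos":[0.66, 0.58, 0]}, {"finger_gap":0.03, "pos":[0.66, 0.58, 0]}, {"finger_gap":0.03, "pos":[0.66, 0.58, 0]}, {"finger_gap":0.03, "pos":[0.52, 0.46, 0]}, {"finger_gap":0.03, "pos":[0.33, 0.29, 0]}, {"finger_gap":0.03}]'
python3 - <<'E'
from h import *
t=.5895*U-.035*W
p,c=wcloud("w3");go(*t,.21,.154)
q=np.c_[p[:,:2]@U,p[:,:2]@W,p[:,2]]
for k,Y in (("a",.097),("b",-.102),("c",-.166)):
    s=q[(q[:,2]>.178)&(q[:,2]<.2)&(abs(q[:,1]-Y)<.025)&(abs(q[:,0]-.59)<.02)]
    print(k,len(s),s.mean(0).round(4) if len(s) else '')
s=q[(abs(q[:,2]-.176)<.01)&(abs(q[:,1]-.034)<.03)&(abs(q[:,0]-.59)<.03)];print("twin",len(s),s.mean(0).round(4),((s.max(0)+s.min(0))/2).round(4))
g=q[(abs(q[:,2]-.04)<.003)&(abs(q[:,0]-.59)<.05)];m=g[:,0]<.56;n=g[:,0]>.615;print("rail mid",(np.percentile(g[m,0],2)+np.percentile(g[n,0],98))/2,m.sum(),n.sum())
E
```

```text
time_s: 15.85
eef_pos: [0.5892, 0.058, 0.358]
eef_rot: [0.649, 0.76, -0.0, -0.001]
contact_force: [-0.2, -0.4, -2.3]
finger_gap: 0.0352
finger_force: 51.0
t 15.9 pos [0.5886 0.0567 0.3584] head 0.1559 tilt [-0.0021  0.0011 -1.    ] F [-0.6 -0.1 -2.4] gap 0.0353
tool d [-0.0009 -0.0006  0.1484] rz 0.0019
a 83 [0.5912 0.0922 0.1883]
b 0 
c 0 
twin 822 [0.5886 0.0334 0.1745] [0.5887 0.0336 0.1743]
rail mid 0.5894384787600656 507 542
```

View pics/w3.png

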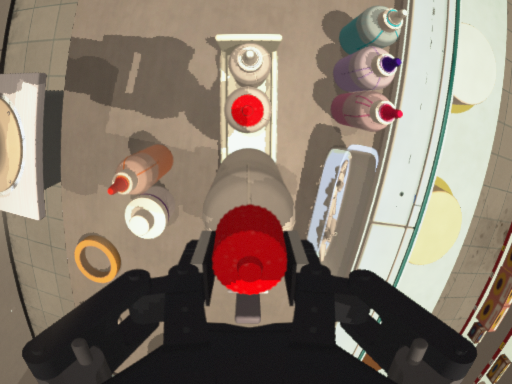

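The wrist view shows the held bottle's cap at (248,250), with the twin at (248,110) beyond it and clear of it; the rails run in line with the bottle. The channel's midline fits X=0.5894, so I lower in stages.

Scaled: 0.04 m is 0.8, 0.03 m is 0.6, 0.002 rad is 0.0006.

```bash
python3 steer.py '[{"finger_gap":0.03, "pos":[-0.02, -0.01, 0.6], "rotvec":[0, 0, 0.0006]}, {"finger_gap":0.03, "pos":[0, 0, 0.8]}, {"finger_gap":0.03, "pos":[0, 0, 0.8]}, {"finger_gap":0.03, "pos":[0, 0, 0.6]}, {"finger_gap":0.03, "pos":[0, 0, 0.3]}, {"finger_gap":0.03}]'
python3 - <<'E'
from h import *
t=.5895*U-.035*W
go(*t,.152,.154)
im,d,K,P=snap("side");cv2.imwrite("pics/s4.png",cv2.resize(im[130:310,170:400,::-1],None,fx=3,fy=3))
axis(-.035,R=.031,z0=.08,z1=.15,cams=("side",));axis(.034,R=.031,cams=("side",));axis(-.102,cams=("side",))
E
```

```text
time_s: 16.5
eef_pos: [0.5866, 0.0539, 0.2024]
eef_rot: [0.652, 0.758, -0.001, -0.002]
contact_force: [-0.5, -0.1, -0.8]
finger_gap: 0.0352
finger_force: 51.0
t 16.5 pos [0.5866 0.0539 0.2024] head 0.1508 tilt [-0.0052  0.0013 -1.    ] F [-0.5 -0.1 -0.8] gap 0.0352
tool d [0.0016 0.0018 0.0504] rz -0.0032
axis foot X,Y [ 0.5864 -0.0347] slopes [0.015 0.005] rms 0.0015 611
axis foot X,Y [0.5879 0.0346] slopes [0.006 0.011] rms 0.0017 428
axis foot X,Y [ 0.5898 -0.0979] slopes [ 0.007 -0.006] rms 0.0015 527
```

View pics/s4.png

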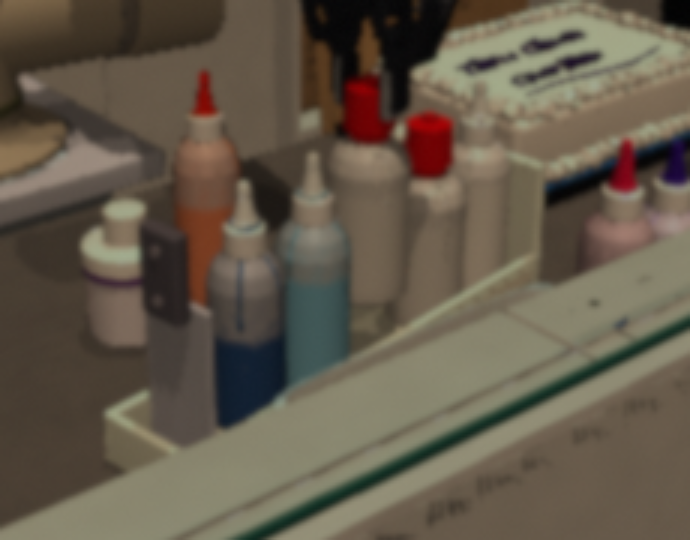

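Everything stands upright, and the held bottle hangs between the twin (430,150) and b (315,250). I keep lowering.

Scaled: 0.014 m is 0.28, 0.0015 m is 0.03.

```bash
python3 steer.py '[{"finger_gap":0.03, "pos":[0, 0.03, 0.28]}, {"finger_gap":0.03, "pos":[0, 0, 0.28]}, {"finger_gap":0.03, "pos":[0, 0, 0.2]}, {"finger_gap":0.03, "pos":[0, 0, 0.08]}, {"finger_gap":0.03}]'
python3 -c "
from h import *
t=.5895*U-.035*W
go(*t,.152,.154)"
```

```text
time_s: 17.2
eef_pos: [0.5895, 0.0551, 0.1627]
eef_rot: [0.651, 0.759, 0.0, -0.0]
contact_force: [0.5, -0.4, -1.3]
finger_gap: 0.0353
finger_force: 50.9
t 17.2 pos [0.5895 0.0551 0.1627] head 0.152 tilt [-2.e-04  1.e-03 -1.e+00] F [ 0.5 -0.4 -1.3] gap 0.0353
tool d [ 0.0009 -0.0015  0.0107] rz -0.002
```

Scaled: 0.004 m is 0.08, 0.003 m is 0.06.

```bash
python3 steer.py '[{"finger_gap":0.03, "pos":[0, -0.02, 0.08]}, {"finger_gap":0.03, "pos":[0, 0, 0.06]}, {"finger_gap":0.03, "pos":[0, 0, 0.04]}, {"finger_gap":0.03}]'
python3 -c "
from h import *
t=.5895*U-.035*W
go(*t,.152,.154)"
```

```text
time_s: 17.6
eef_pos: [0.5884, 0.055, 0.1534]
eef_rot: [0.651, 0.759, 0.0, -0.001]
contact_force: [0.7, -0.1, -1.3]
finger_gap: 0.0355
finger_force: 51.0
t 17.6 pos [0.5884 0.055  0.1534] head 0.152 tilt [-5.e-04  1.e-03 -1.e+00] F [ 0.7 -0.1 -1.3] gap 0.0355
tool d [ 0.0009 -0.0003  0.0014] rz -0.002
```

Scaled: 0.001 m is 0.02.

```bash
python3 steer.py '[{"finger_gap":0.03, "pos":[0, 0, 0.02]}, {"finger_gap":0.03, "pos":[0, 0, 0.02]}, {"finger_gap":0.03}]'
python3 -c "
from h import *
t=.5895*U-.035*W
go(*t,.152,.154)"
```

```text
time_s: 17.9
eef_pos: [0.5886, 0.055, 0.1522]
eef_rot: [0.651, 0.759, 0.001, 0.0]
contact_force: [-0.8, -0.1, 3.9]
finger_gap: 0.0355
finger_force: 51.5
t 17.9 pos [0.5886 0.055  0.1522] head 0.1521 tilt [ 8.e-04  8.e-04 -1.e+00] F [-0.8 -0.1  3.9] gap 0.0355
tool d [ 0.0009 -0.0006  0.0002] rz -0.0019
```

Scaled: -0.04 m is -0.8, -0.035 m is -0.7.

```bash
python3 steer.py '[{"finger_gap":0.06}, {"finger_gap":0.085}, {"finger_gap":0.085}, {"finger_gap":0.085, "pos":[0, 0, -0.8]}, {"finger_gap":0.085, "pos":[0, 0, -0.8]}, {"finger_gap":0.085, "pos":[0, 0, -0.7]}]' 40
python3 steer.py '[{"finger_gap":0.085, "pos":[-0.9, 0, 0]}, {"finger_gap":0.085, "pos":[-1, 0, 0]}, {"finger_gap":0.085, "pos":[-1, 0, 0]}, {"finger_gap":0.085, "pos":[-0.7, 0, 0]}, {"finger_gap":0.085}, {"finger_gap":0.085}]'
python3 - <<'E'
from h import *
p,c=wcloud();q=np.c_[p[:,:2]@U,p[:,:2]@W,p[:,2]]
s=p[(p[:,2]>.181)&(p[:,2]<.19)&(abs(p[:,0]-.6196)<.05)&(abs(p[:,1]+.146)<.025)];m=s.mean(0);print("tab",len(s),m.round(4),(m[:2]@U).round(4),(m[:2]@W).round(4))
for k,Y in (("b",-.102),("c",-.166)):
    s=q[(q[:,2]>.178)&(q[:,2]<.2)&(abs(q[:,1]-Y)<.025)&(abs(q[:,0]-.59)<.02)]
    print(k,len(s),s.mean(0).round(4) if len(s) else '')
for Y in(.034,-.035):
  s=q[(abs(q[:,2]-.176)<.01)&(abs(q[:,1]-Y)<.03)&(abs(q[:,0]-.59)<.03)];print("stout",len(s),s.mean(0).round(4) if len(s) else '')
go(*m[:2],.15,.154)
E
```

```text
time_s: 18.5
eef_pos: [0.5885, 0.0549, 0.2685]
eef_rot: [0.651, 0.759, 0.001, -0.0]
contact_force: [0.3, -0.8, -0.4]
finger_gap: 0.085
finger_force: 0.0
time_s: 19.1
eef_pos: [0.6157, -0.1233, 0.266]
eef_rot: [0.652, 0.758, 0.0, -0.001]
contact_force: [-0.1, 0.2, 0.2]
finger_gap: 0.0849
finger_force: 0.0
tab 636 [ 0.6191 -0.1462  0.1841] 0.5894 -0.2395
b 178 [ 0.5909 -0.1022  0.1884]
c 166 [ 0.5895 -0.1665  0.1889]
stout 0 
stout 0 
t 19.15 pos [ 0.6156 -0.1224  0.2663] head 0.1523 tilt [-4.0e-04  1.4e-03 -1.0e+00] F [-0.5  0.6  0.5] gap 0.0853
tool d [-2.430e-02 -1.000e-04  1.163e-01] rz -0.0017
```

Scaled: 0.044 m is 0.88, 0.04 m is 0.8.

```bash
python3 steer.py '[{"finger_gap":0.085, "pos":[-0.48, 0, 0.6]}, {"finger_gap":0.085, "pos":[0, 0, 0.8]}, {"finger_gap":0.085, "pos":[0, 0, 0.88]}, {"finger_gap":0.085}, {"finger_gap":0.03}, {"finger_gap":0.03}, {"finger_gap":0.03, "pos":[0, 0, -0.02]}, {"finger_gap":0.03, "pos":[0, 0, -0.04]}]' 60
python3 steer.py '[{"finger_gap":0.03, "pos":[0.16, 0, 0]}, {"finger_gap":0.03, "pos":[0.2, 0, 0]}, {"finger_gap":0.03, "pos":[0.2, 0, 0]}, {"finger_gap":0.03, "pos":[0.2, 0, 0]}, {"finger_gap":0.03, "pos":[0.16, 0, 0]}, {"finger_gap":0.03, "pos":[0.08, 0, 0]}, {"finger_gap":0.03}]'
python3 - <<'E'
from h import *
t=.5895*U-.1765*W
go(*t,.152,.154)
axis(-.155,cams=("side",));axis(-.095,cams=("side",));axis(-.03,R=.031,cams=("side",))
E
```

```text
time_s: 19.95
eef_pos: [0.619, -0.1467, 0.1567]
eef_rot: [0.651, 0.759, -0.0, -0.0]
contact_force: [-1.1, -1.4, -10.0]
finger_gap: 0.0352
finger_force: 61.7
time_s: 20.65
eef_pos: [0.6113, -0.0971, 0.1566]
eef_rot: [0.651, 0.759, -0.0, -0.0]
contact_force: [-6.2, -0.3, 2.9]
finger_gap: 0.0346
finger_force: 63.4
t 20.65 pos [ 0.6113 -0.0971  0.1566] head 0.1523 tilt [-3.e-04 -0.e+00 -1.e+00] F [-6.2 -0.3  2.9] gap 0.0346
tool d [0.0132 0.0003 0.0046] rz -0.0017
axis foot X,Y [ 0.5886 -0.1564] slopes [ 0.004 -0.004] rms 0.005 844
axis foot X,Y [ 0.5905 -0.0911] slopes [ 0.004 -0.005] rms 0.0018 451
axis foot X,Y [ 0.5886 -0.031 ] slopes [ 0.002 -0.028] rms 0.0016 421
```

Scaled: 0.003 m is 0.06.

```bash
python3 steer.py '[{"finger_gap":0.03, "pos":[0.06, 0, 0]}, {"finger_gap":0.03, "pos":[0.06, 0, 0]}, {"finger_gap":0.03, "pos":[0.06, 0, 0]}, {"finger_gap":0.03}]'; python3 steer.py '[{"finger_gap":0.03, "pos":[0.03, 0, 0]}, {"finger_gap":0.03, "pos":[0.03, 0, 0]}, {"finger_gap":0.03}]'
python3 - <<'E'
from h import *
t=.5895*U-.1765*W
go(*t,.152,.154)
for Y,R in((-.15,.0275),(-.09,.0275),(-.028,.031),(.036,.031),(.096,.0275)): axis(Y,R=R,cams=("side",))
E
```

```text
time_s: 21.2
eef_pos: [0.61, -0.0891, 0.1566]
eef_rot: [0.651, 0.759, -0.0, 0.0]
contact_force: [-5.0, -4.1, 1.2]
finger_gap: 0.035
finger_force: 63.3
time_s: 21.5
eef_pos: [0.6097, -0.0867, 0.1566]
eef_rot: [0.652, 0.759, -0.001, 0.001]
contact_force: [-4.2, -6.3, 0.9]
finger_gap: 0.0343
finger_force: 63.3
t 21.5 pos [ 0.6097 -0.0867  0.1566] head 0.1515 tilt [ 2.0e-04 -2.1e-03 -1.0e+00] F [-4.2 -6.3  0.9] gap 0.0343
tool d [0.0027 0.0003 0.0046] rz -0.0025
axis foot X,Y [ 0.5892 -0.1455] slopes [-0.002 -0.015] rms 0.0049 826
axis foot X,Y [ 0.5908 -0.0827] slopes [0.001 0.008] rms 0.0014 427
axis foot X,Y [ 0.5889 -0.0234] slopes [ 0.001 -0.003] rms 0.0016 410
axis foot X,Y [0.5876 0.0374] slopes [0.012 0.019] rms 0.0016 366
axis foot X,Y [0.5947 0.1022] slopes [0.01  0.017] rms 0.0041 462
```

Scaled: 0.001 m is 0.02.

```bash
for i in 1 ; do python3 steer.py '[{"finger_gap":0.03, "pos":[0.02, 0, 0]}, {"finger_gap":0.03, "pos":[0.02, 0, 0]}, {"finger_gap":0.03}]' | grep -E "pos|force"; done; python3 steer.py '[{"finger_gap":0.03, "pos":[0.02, 0, 0]}, {"finger_gap":0.03}]' | grep -E "pos|contact"; python3 steer.py '[{"finger_gap":0.03, "pos":[0.02, 0, 0]}, {"finger_gap":0.03}]' | grep -E "pos|contact"
```

```text
eef_pos: [0.6095, -0.0852, 0.1566]
contact_force: [-4.1, -8.1, 0.7]
finger_force: 63.2
eef_pos: [0.6095, -0.0852, 0.1566]
contact_force: [-4.5, -13.3, -1.4]
eef_pos: [0.6094, -0.0851, 0.1566]
contact_force: [-3.1, -17.3, -0.7]
```

Scaled: -0.05 m is -1, -0.04 m is -0.8.

```bash
python3 steer.py '[{"finger_gap":0.03, "pos":[-0.02, 0, 0]}, {"finger_gap":0.085}, {"finger_gap":0.085}, {"finger_gap":0.085}, {"finger_gap":0.085, "pos":[0, 0, -0.8]}, {"finger_gap":0.085, "pos":[0, 0, -1]}, {"finger_gap":0.085}]'
python3 - <<'E'
from h import *
p,c=wcloud("w5");q=np.c_[p[:,:2]@U,p[:,:2]@W,p[:,2]]
s=q[(q[:,2]>.181)&(q[:,2]<.19)&(abs(q[:,0]-.5895)<.03)&(abs(q[:,1]+.177)<.014)];print("tab",len(s),s.mean(0).round(4))
im,d,K,P=snap("side");cv2.imwrite("pics/s5.png",cv2.resize(im[130:310,170:400,::-1],None,fx=3,fy=3))
E
```

```text
time_s: 23.15
eef_pos: [0.6116, -0.0826, 0.2528]
eef_rot: [0.651, 0.759, 0.003, 0.006]
contact_force: [0.6, -1.0, -0.4]
finger_gap: 0.0852
finger_force: 0.0
tab 775 [ 0.5899 -0.1776  0.1841]
```

View pics/s5.png

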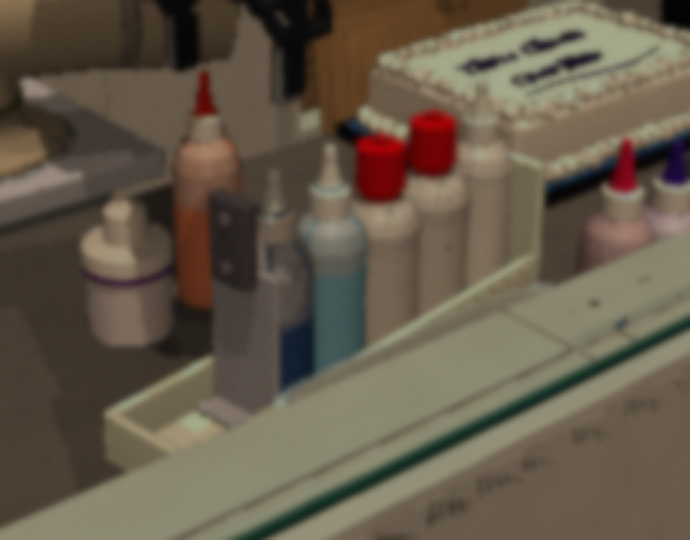

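View pics/w5.png

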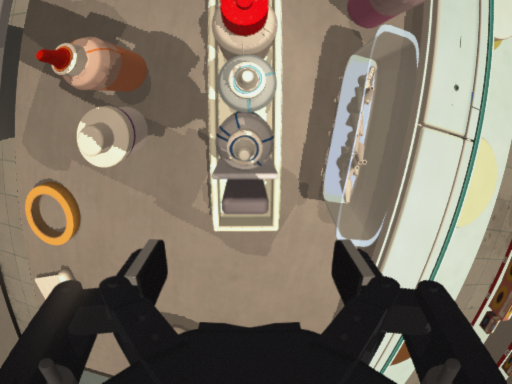

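The row stands upright and snug. From the left in the side view it runs a, twin (433,145), loose (382,170), b (335,235), c (275,250), with the stop against c. The tall bottle and the jar are where they were.

```bash
python3 -c "
from rig import r, imaging, ticket
print(ticket.close_job())"
```

```text
the job is handed in; nothing more can be done
None
```

The loose bottle now stands directly to the right of its twin, with the end stop slid back up and all five bottles upright and snug; I handed the job in at about 23 s. To move the two neighbours I raised each a few mm inside the rack while sliding it, and the first leaned about 17° before I straightened it, but none came out or tipped over.

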